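# Move the washed bedtime set to the oval tray in reverse order

### The job

Move the four washed things standing on the drying rack (steel cup, feeding bottle, pacifier pod, wooden rattle) onto the four cork seats of the oval wooden tray, in reverse order: the thing at the left end of the rack goes to the seat at the right end of the tray, its neighbour to the next seat, and so on. Leave each one standing upright in the middle of its seat, and tip none of them over on the way.

Things in the scene. Friction and masses are not known exactly. Their poses are not given: they have to be found in the camera images.
- cup: Polished stainless steel drinking cup, open at the top, 60 mm across the rim (55 mm at the foot), 66 mm high, wall 3 mm, about 90 g. Grip it across the outside at about 40 mm height. Loose, starts upright on its pad; origin at the centre of its underside, z up.
- bottle: Small clear feeding bottle with white collar and amber teat: body 52 mm across up to 56 mm height, collar 49 mm across from 60 to 74 mm, teat tip at 96 mm, about 110 g. Grip the body at about 36 mm height. Loose, starts upright on its pad; origin at the centre of its underside, z up.
- pod: White round plastic pacifier pod with a domed top, a grey press button on its side and a little carrying loop: 58 mm across, straight-sided from 5 to 40 mm height, 66 mm high with the loop, about 60 g. Grip it across at about 30 mm height. Loose, starts upright on its pad; origin at the centre of its underside, z up.
- rattle: Pale wooden rattle standing on its foot: foot 56 mm across and 16 mm high, a narrow waist, then a barrel 42 mm across from 36 to 72 mm height, 78 mm high in all, about 80 g. Grip the barrel at about 54 mm height. Loose, starts upright on its pad; origin at the centre of its underside, z up.
- pad_cup: Thin round dark rubber pad, 72 mm across, 4 mm thick, fixed on the drying rack: the one on which the steel cup stands at the start. Its origin is the centre of its underside; it never moves and so marks the steel cup's place in the row. The four pads look alike.
- pad_bottle: Thin round dark rubber pad, 72 mm across, 4 mm thick, fixed on the drying rack: the one on which the feeding bottle stands at the start. Its origin is the centre of its underside; it never moves and so marks the feeding bottle's place in the row. The four pads look alike.
- pad_pod: Thin round dark rubber pad, 72 mm across, 4 mm thick, fixed on the drying rack: the one on which the pacifier pod stands at the start. Its origin is the centre of its underside; it never moves and so marks the pacifier pod's place in the row. The four pads look alike.
- pad_rattle: Thin round dark rubber pad, 72 mm across, 4 mm thick, fixed on the drying rack: the one on which the wooden rattle stands at the start. Its origin is the centre of its underside; it never moves and so marks the wooden rattle's place in the row. The four pads look alike.
- drying_rack: White plastic drying rack, 100 mm (x) by 400 mm (y), top at 20 mm, fixed. Origin: centre of its underside; y runs along the row, to the robot's left (within 9 degrees). The four pads lie at y = +114, +38, -38, -114 mm, x = 0, in any order; things' undersides start 24 mm above the dresser top. A loose collar ring lies at its -y end.
- oval_tray: Oval dark wooden tray, 104 mm (x) by 460 mm (y), fixed, nearer or farther than the rack. Deck at 14 mm, edge bead 3 mm higher. Origin: centre of its underside; y runs along the row, to the robot's left (within 9 degrees). Four round paler cork seats, 72 mm across, flush, at y = +114, +38, -38, -114 mm, x = 0. A loose pacifier (44 mm wide, 37 mm high) stands at either end, y = +188 and -188 mm.
Things that resemble listed ones, but are neither listed nor needed, are in the scene too. Leave any green look-alike of the pod alone. Leave any green look-alike of the cup alone.

How it is judged:
By the outcome, as a careful person would: the job done as asked, in the order asked, and still so for the second after the job is handed in, with the robot touching nothing.
It also fails if it takes over 112 s, if anything falls off the work surface, if the arm or the gripper's body presses on something with over 40 N, if the wrist force passes 120 N, or if a joint passes its speed limit or range.

### The arm

A 7-joint arm with a two-finger parallel gripper is mounted at the origin on the work surface. World frame = base frame: x ahead of the robot, y to its left, z up, the work surface at z = 0. Lengths are in m, angles in rad, forces in N, time in s.
With the tool pointing down it reaches from about 0.4 to 0.85 m from the base axis. Payload 4.4 kg.
Tool frame: the origin (TCP) lies midway between the tips of the shut fingers; the grasp point (between the pads) lies 19 mm behind it (arm.grasp_offset is the distance from the TCP to the grasp point, in m); z points along the fingers, y is the line along which they close (so a half turn about z gives the same grasp; the last joint's range is limited). The gripper opens to 94 mm and grips with 3 to 60 N. Pads are 16 mm wide; open, the fingers measure 119 mm over their backs; the gripper's body (75 mm by 177 mm) begins 78 mm behind the grasp point.
Start: joints at [1.037, 0.628, 0.038, 1.517, -0.027, 0.996, -0.02], TCP at [0.293, -0.58, 0.205] pointing down, gripper open.
Joint ranges: [-3.06, 3.06], [-0.37, 2.12], [-1.25, 1.32], [0.18, 2.47], [-1.1, 4.24], [0.23, 1.98], [-2.94, 2.94]. Speed limits (rad/s): [2.57, 2.57, 3.14, 3.14, 3.14, 3.14, 3.14].

### API

Orientations are given as a 3x3 rotation matrix whose columns are the frame's x, y, z axes.
In Python, from workcell import telemetry, cams, arm gives the robot as it stands.
- The arm moves only by the tool carry_out, never from a script. Its argument "deltas" is a list of rows, each an object of numbers: "tx", "ty", "tz": the shift along the tool's x, y, z in cm; "turn": the turn about the tool's z in rad; "fingers": the opening, from -1 (shut) to 1 (fully open). A call has 1 to 8 rows; each row is the pose to reach, as a shift and turn from the pose commanded when the call began, along the tool's axes at that moment; what a row does not reach only later rows make up. A row lasts 1/12 s, in which the tool goes at most 41.7 mm and 7.16 degrees, less where a joint would pass 70% of its speed; a pose out of reach is approached as far as the arm can. A call with a gripper value outside its range is refused whole. The fingers move at their own pace and stop on an object; the grip force is fixed at half the most. Time passes only in rows, so rows that repeat a pose let the fingers close. It gives the time, the measured TCP pose, the force, the opening and the grip force at its end, in the units of the state.
- telemetry.state(): the state, without advancing time (a new reading comes with each control period).
- cams.get_image(name): name is "scene" or "top" or "wrist"; returns a dict with "frame" (480x640x3 uint8, red, green, blue), "fovy" (degrees; the focal length in pixels is half the picture's height over the tangent of half this angle, whatever the lens; pixels are square), "cx", "cy" (the principal point, pixels), "world_from_camera" (4x4, takes a point from camera to world coordinates); the wrist camera has in their place "T_tool_cam" (4x4, takes a point from camera to tool coordinates, whose origin is the TCP and whose axes are the flange's). Camera axes: x right, y down, z forward; pixel columns grow to the right and rows downward; lengths in m; the calibration is good to about 2 mm. A picture is of the moment at which its call begins: read the wrist's pose just before it. There is no depth.
- arm.job_done(): hands the job in; it is judged then, once.
The state is a dict: "clock": time; "q": joint angles; "qd": joint speeds; "effort": joint torques, N m; "tcp_pos": TCP position; "tool_rot": TCP orientation; "contact_force": force on the tool from outside, world axes, zero at the start; "moment": the same for the moment, N m; "finger_gap": opening from 0.0 (shut) to 1.0 (fully open); "grip_force": force on a finger pad.
Only numpy, scipy, OpenCV 4.12 (cv2) and the standard library are available. Lean on these libraries where they do the work, as an engineer would, in place of code of your own. Each camera call takes 0.05 s, during which the arm holds its last target. There are 200 camera calls.

## Working session

There is one attempt and no reset: what is moved stays moved. The work goes in short steps, Python scripts to look and compute and a tool call to move; the robot and the scene stay as the last step left them, time stands still between calls to the robot, and variables do not carry over. Pictures are saved under pics/ and viewed, at most 14 in all, crops included, and the job is handed in when it is done.

Besides the shell and the picture viewer there is one more tool, called as name(argument=value, ...), one argument or row to a line, values as JSON. carry_out: Moves the arm, as the interface text tells. Its arguments: {"type":"object","properties":{"deltas":{"type":"array"}},"required":["deltas"]}

```bash
mkdir -p pics; ls; python3 - <<'E'
from workcell import telemetry,cams,arm
import cv2,numpy as np
s=telemetry.state();print(s['clock'],s['tcp_pos'],s['tool_rot'],s['finger_gap'],arm.grasp_offset)
for n in('scene','top'):
    d=cams.get_image(n);cv2.imwrite(f'pics/{n}0.png',d['frame'][:,:,::-1]);print(n,d['fovy'],d['cx'],d['cy'],np.round(d['world_from_camera'],4).tolist())
E
```

```text
pics
0.0 [ 0.29280499 -0.57957991  0.20455912] [[ 8.92544161e-01  4.50959078e-01 -9.10844389e-04]
 [ 4.50959992e-01 -8.92542668e-01  1.63427686e-03]
 [-7.59754940e-05 -1.86941865e-03 -9.99998250e-01]] 0.9975995458054558 0.0188
scene 47.1989554800416 318.7613331316438 235.41015478877708 [[0.0772, 0.8084, -0.5835, 0.9035], [0.9969, -0.0728, 0.031, -0.0311], [-0.0174, -0.5841, -0.8115, 0.6141], [0.0, 0.0, 0.0, 1.0]]
top 53.516364789100706 329.6470333774022 237.96572907605554 [[0.0206, -0.9909, 0.1333, 0.4021], [-0.9998, -0.0204, 0.0028, -0.0109], [-0.0001, -0.1333, -0.9911, 0.8203], [0.0, 0.0, 0.0, 1.0]]
```

View pics/scene0.png

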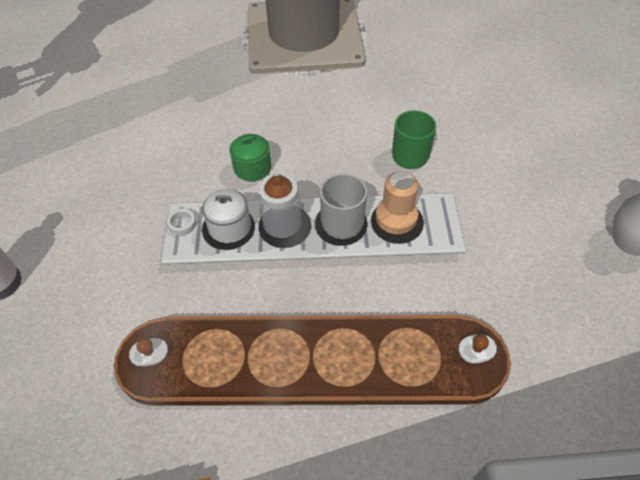

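View pics/top0.png

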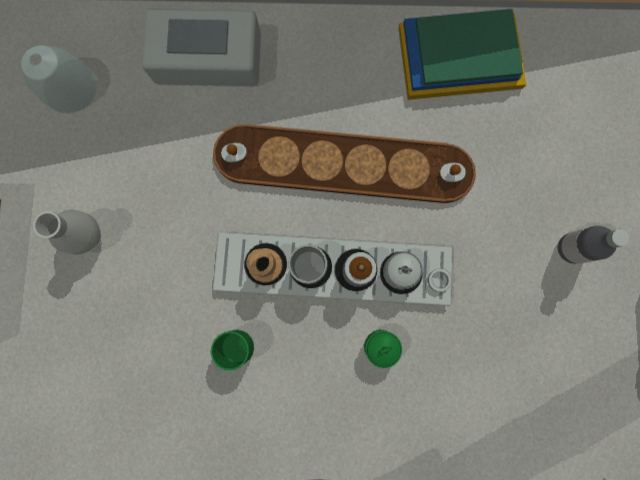

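The top view shows the rack from left (+y): rattle (265,263), cup (311,266), bottle (357,268) and pod (403,271), then the loose collar ring at (438,280). The tray seats are at (278,156), (322,160), (365,164) and (409,168). The green look-alikes, cup (232,350) and pod (383,349), are off the rack. I'll enlarge the crops next.

```bash
python3 - <<'E'
import cv2
t=cv2.imread('pics/top0.png');s=cv2.imread('pics/scene0.png')
cv2.imwrite('pics/tc.png',cv2.resize(t[225:315,210:460],None,fx=3.2,fy=3.2,interpolation=cv2.INTER_CUBIC))
cv2.imwrite('pics/sc.png',cv2.resize(s[160:270,160:470],None,fx=2.5,fy=2.5,interpolation=cv2.INTER_CUBIC))
for n,im,(x0,y0,x1,y1) in(('top',t,(205,115,480,210)),('scene',s,(105,305,520,415))):
    h=cv2.cvtColor(im,cv2.COLOR_BGR2HSV)
    m=cv2.inRange(h,(5,60,120),(25,200,255));mm=m*0;mm[y0:y1,x0:x1]=m[y0:y1,x0:x1]
    mm=cv2.morphologyEx(mm,cv2.MORPH_OPEN,cv2.getStructuringElement(2,(9,9)))
    cs,_=cv2.findContours(mm,0,2)
    for c in cs:
        if cv2.contourArea(c)>300: print(n,cv2.fitEllipse(cv2.convexHull(c)))
E
```

```text
top ((408.5887756347656, 168.6121063232422), (37.43082809448242, 39.529300689697266), 112.2892074584961)
top ((362.1739807128906, 163.64788818359375), (32.05900573730469, 39.51374816894531), 178.35171508789062)
top ((325.7431945800781, 161.29275512695312), (24.99671745300293, 43.36446762084961), 30.47563934326172)
top ((279.7466735839844, 155.91558837890625), (35.11071014404297, 38.64798355102539), 23.158470153808594)
scene ((213.06349182128906, 357.70025634765625), (56.05686950683594, 64.11475372314453), 59.307106018066406)
scene ((409.2333068847656, 356.7286376953125), (57.12995910644531, 63.95485305786133), 117.49349212646484)
scene ((343.5945739746094, 357.01141357421875), (58.425941467285156, 62.43523025512695), 98.23895263671875)
scene ((278.272705078125, 357.2862548828125), (58.17462921142578, 62.65671920776367), 67.43295288085938)
```

View pics/tc.png

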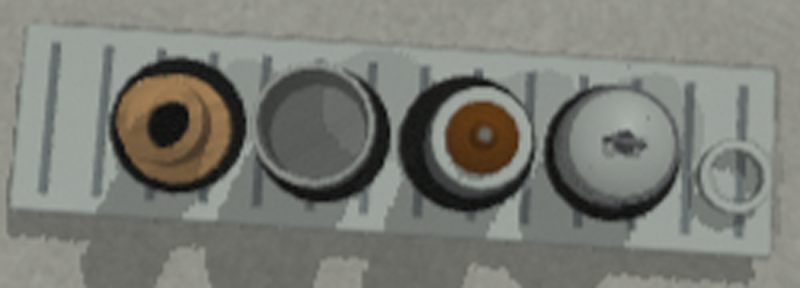

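View pics/sc.png

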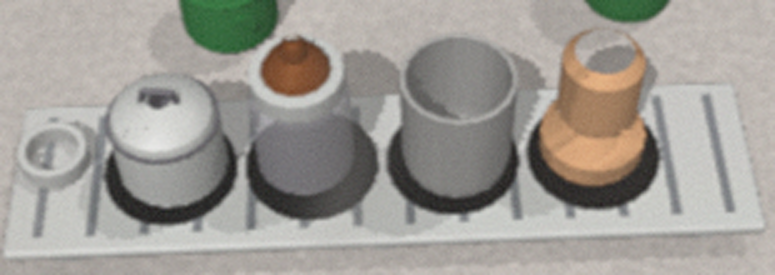

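Crops, in crop pixels. In the top crop: rattle top (171,126), cup rim centre (314,127), teat tip (483,134), pod loop (624,144). In the scene crop the same features are at (607,52), (459,80), (294,40) and (158,97). The four things to move are the uncoloured/wooden ones on dark pads. The green look-alikes stand behind the rack, clear of it.

```bash
cat > h.py <<'E'
import numpy as np,cv2
from scipy.optimize import least_squares
C={'scene':(47.1989554800416,318.7613,235.4102,[[0.0772,0.8084,-0.5835,0.9035],[0.9969,-0.0728,0.031,-0.0311],[-0.0174,-0.5841,-0.8115,0.6141],[0,0,0,1]]),
'top':(53.516364789100706,329.647,237.9657,[[0.0206,-0.9909,0.1333,0.4021],[-0.9998,-0.0204,0.0028,-0.0109],[-0.0001,-0.1333,-0.9911,0.8203],[0,0,0,1]])}
def proj(n,P):
    f,cx,cy,T=C[n];f=240/np.tan(np.radians(f/2));T=np.array(T)
    p=(np.atleast_2d(P)-T[:3,3])@T[:3,:3]
    return p[:,:2]/p[:,2:]*f+[cx,cy]
def tc(u,v): return np.array([(u+.5)/3.2-.5+210,(v+.5)/3.2-.5+225])
def sc(u,v): return np.array([(u+.5)/2.5-.5+160,(v+.5)/2.5-.5+160])
def tri(a,b):
    r=least_squares(lambda P:np.r_[proj('top',P)[0]-a,proj('scene',P)[0]-b],[.5,0,.05]);return r.x,np.abs(r.fun).max()
def atz(n,p,z): return least_squares(lambda q:proj(n,[q[0],q[1],z])[0]-p,[.5,0]).x
E
python3 - <<'E'
from h import *
np.set_printoptions(precision=4,suppress=True)
for k,a,b,z in[('rattle',(171,126),(607,52),.102),('cup',(314,127),(459,80),.09),('tip',(483,134),(294,40),.12),('pod',(624,144),(158,97),.09),
 ('padR',(178.5,125),(594,153),.024),('padC',(323,135),(453.5,158),.024),('padB',(467,144),(312.5,163),.024),('padP',(612,153),(170.5,170),.024)]:
    P,e=tri(tc(*a),sc(*b));print(k,P,round(e,2),'top@z',atz('top',tc(*a),z),'scene@z',atz('scene',sc(*b),z))
tops=[(408.6,168.6),(365,164),(322,160),(278.8,156)];scs=[(213,357.7),(278.3,357.3),(343.6,357),(409.2,356.7)]
for a,b in zip(tops,scs):
    P,e=tri(np.array(a),np.array(b));print('seat',P,round(e,2),atz('top',a,.014),atz('scene',b,.014))
E
```

```text
rattle [0.4577 0.0959 0.0978] 2.87 top@z [0.4569 0.0909] scene@z [0.4613 0.0978]
cup [0.4591 0.0247 0.086 ] 0.33 top@z [0.4587 0.0239] scene@z [0.4625 0.0246]
tip [ 0.4548 -0.0552  0.1194] 0.09 top@z [ 0.4548 -0.0553] scene@z [ 0.4554 -0.0551]
pod [ 0.4541 -0.1262  0.0833] 0.16 top@z [ 0.4536 -0.1249] scene@z [ 0.4597 -0.1251]
padR [0.4636 0.0986 0.0225] 0.22 top@z [0.4634 0.0981] scene@z [0.4647 0.0986]
padC [0.4599 0.0228 0.0223] 0.29 top@z [0.4597 0.0223] scene@z [0.4612 0.023 ]
padB [ 0.4567 -0.053   0.0227] 0.12 top@z [ 0.4566 -0.0531] scene@z [ 0.4577 -0.0528]
padP [ 0.4536 -0.1294  0.0215] 0.06 top@z [ 0.4534 -0.1289] scene@z [ 0.4555 -0.129 ]
seat [ 0.6356 -0.1443  0.0133] 0.28 [ 0.6353 -0.1437] [ 0.6358 -0.1444]
seat [ 0.6419 -0.0682  0.0143] 0.35 [ 0.642  -0.0676] [ 0.6418 -0.0685]
seat [0.6478 0.0073 0.0138] 0.19 [0.6477 0.0076] [0.6478 0.0071]
seat [0.6536 0.0831 0.0132] 0.19 [0.6534 0.0833] [0.6539 0.0828]
```

Heights agree with the text: pads about 22–24 mm, seats 14 mm, tops within about 5 mm. I'll overlay the model circles to refine the centres.

```bash
cat > ov.py <<'E'
from h import *
O={'cup':(.460,.0242,[(30,90),(27.5,24)]),'bottle':(.4555,-.0552,[(26,80),(24.5,98),(26,24)]),'pod':(.4555,-.1262,[(29,64),(29,29)]),'rattle':(.4605,.0965,[(28,40),(28,24),(21,96),(21,60)])}
pads=[(.4635,.0984),(.4602,.0226),(.4569,-.0531),(.4537,-.1289)]
a=np.linspace(0,2*np.pi,60)
def draw(n,im,x0,y0,x1,y1,k):
    im=cv2.resize(im[y0:y1,x0:x1],None,fx=k,fy=k,interpolation=cv2.INTER_CUBIC)
    def c(x,y,z,r,col):
        p=proj(n,np.c_[x+r*np.cos(a),y+r*np.sin(a),0*a+z]);p=(p-[x0,y0]+.5)*k-.5
        cv2.polylines(im,[np.round(p*8).astype(np.int32)],True,col,1,cv2.LINE_AA,3)
    for x,y in pads:c(x,y,.024,.036,(0,255,255))
    for x,y,L in O.values():
        for r,z in L:c(x,y,z/1e3,r/1e3,(0,0,255))
    return im
t=draw('top',cv2.imread('pics/top0.png'),235,235,430,300,4)
s=draw('scene',cv2.imread('pics/scene0.png'),195,165,435,250,3.25)
cv2.imwrite('pics/ov.png',np.vstack([t,np.pad(s,((0,0),(0,0),(0,0)))[:, :780]]))
E
python3 ov.py
```

```text
(no output)
```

View pics/ov.png

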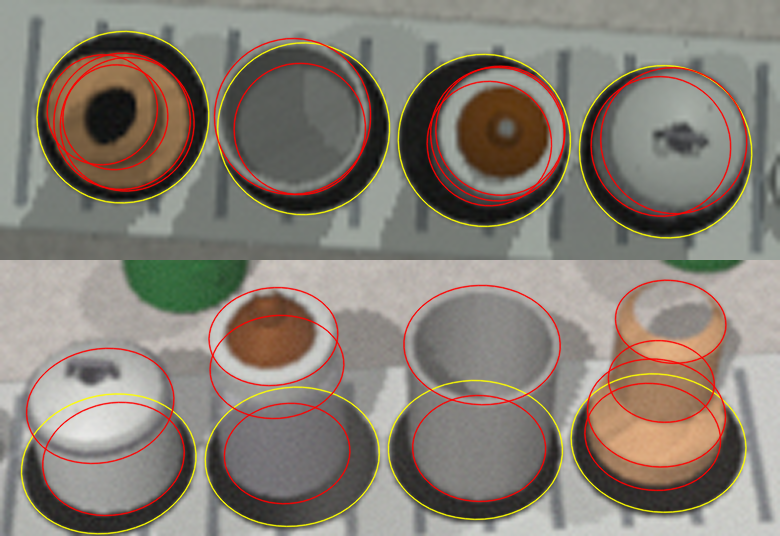

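Yellow pads match the image. Red model outlines match within about 1 mm, after small shifts to cup, bottle and pod. Next is a planner that prints deltas.

```bash
cat > pl.py <<'E'
import sys,numpy as np
from workcell import telemetry
def go(x,y,z,yaw=-3.0):
    s=telemetry.state();R=np.array(s['tool_rot']);d=R.T@(np.array([x,y,z])-s['tcp_pos'])*100
    w=np.radians(yaw)-np.arctan2(R[1,1],R[0,1])
    print('tx %.2f ty %.2f tz %.2f turn %.3f'%(*d,-w),'t',s['clock'],'gap %.3f grip %.1f'%(s['finger_gap'],s['grip_force']),np.round(s['tcp_pos'],4))
if __name__=='__main__': go(*map(float,sys.argv[1:]))
E
python3 pl.py .4605 .0965 .23
```

```text
tx 45.45 ty -52.80 tz -2.45 turn -1.051 t 0.1 gap 1.000 grip 0.0 [ 0.2928 -0.5797  0.2047]
```

carry_out(
  deltas=[
    {"tx": 1,"ty": -1.2,"tz": -1,"turn": -0.05},
    {"tx": 3,"ty": -3.5,"tz": -2.5,"turn": -0.12},
    {"tx": 5.5,"ty": -6.4,"tz": -2.5,"turn": -0.2},
    {"tx": 8,"ty": -9.3,"tz": -2.5,"turn": -0.28},
    {"tx": 10.5,"ty": -12.2,"tz": -2.5,"turn": -0.36},
    {"tx": 13,"ty": -15.1,"tz": -2.5,"turn": -0.44},
    {"tx": 15,"ty": -17.4,"tz": -2.5,"turn": -0.52},
    {"tx": 16,"ty": -18.6,"tz": -2.5,"turn": -0.56},
  ],
)

```text
schema error: expected keys tx, ty, tz, turn, fingers
```

```bash
python3 pl.py .4605 .0965 .23
```

```text
tx 45.45 ty -52.80 tz -2.45 turn -1.051 t 0.1 gap 1.000 grip 0.0 [ 0.2928 -0.5797  0.2047]
```

carry_out(
  deltas=[
    {"tx": 1,"ty": -1.2,"tz": -1,"turn": -0.05,"fingers": 1},
    {"tx": 3,"ty": -3.5,"tz": -2.5,"turn": -0.12,"fingers": 1},
    {"tx": 5.5,"ty": -6.4,"tz": -2.5,"turn": -0.2,"fingers": 1},
    {"tx": 8,"ty": -9.3,"tz": -2.5,"turn": -0.28,"fingers": 1},
    {"tx": 10.5,"ty": -12.2,"tz": -2.5,"turn": -0.36,"fingers": 1},
    {"tx": 13,"ty": -15.1,"tz": -2.5,"turn": -0.44,"fingers": 1},
    {"tx": 15,"ty": -17.4,"tz": -2.5,"turn": -0.52,"fingers": 1},
    {"tx": 16,"ty": -18.6,"tz": -2.5,"turn": -0.56,"fingers": 1},
  ],
)

```text
clock: 0.77
tcp_pos: [0.3529, -0.3376, 0.2304]
tool_rot: [[0.51, 0.86, -0.0], [0.86, -0.51, 0.002], [0.002, -0.001, -1.0]]
contact_force: [1.1, 0.9, 0.5]
finger_gap: 0.999
grip_force: 0.0
```

```bash
python3 pl.py .4605 .0965 .23
```

```text
tx 42.83 ty -12.88 tz 0.14 turn -0.483 t 0.7667 gap 0.999 grip 0.0 [ 0.3529 -0.3376  0.2304]
```

carry_out(
  deltas=[
    {"tx": 2,"ty": -0.6,"tz": 0,"turn": -0.06,"fingers": 1},
    {"tx": 5.5,"ty": -1.7,"tz": 0,"turn": -0.14,"fingers": 1},
    {"tx": 9,"ty": -2.7,"tz": 0,"turn": -0.22,"fingers": 1},
    {"tx": 12.5,"ty": -3.8,"tz": 0,"turn": -0.3,"fingers": 1},
    {"tx": 16,"ty": -4.8,"tz": 0,"turn": -0.38,"fingers": 1},
    {"tx": 19.5,"ty": -5.9,"tz": 0,"turn": -0.44,"fingers": 1},
    {"tx": 22,"ty": -6.6,"tz": 0,"turn": -0.48,"fingers": 1},
    {"tx": 23,"ty": -6.9,"tz": 0,"turn": -0.48,"fingers": 1},
  ],
)

```text
clock: 1.43
tcp_pos: [0.4131, -0.106, 0.2306]
tool_rot: [[0.056, 0.998, 0.001], [0.998, -0.056, 0.001], [0.001, 0.001, -1.0]]
contact_force: [-0.4, 0.4, -0.7]
finger_gap: 0.999
grip_force: 0.0
```

```bash
python3 pl.py .4605 .0965 .23
```

```text
tx 20.49 ty 3.59 tz 0.09 turn -0.004 t 1.4333 gap 0.999 grip 0.0 [ 0.4131 -0.106   0.2306]
```

carry_out(
  deltas=[
    {"tx": 2,"ty": 0.4,"tz": 0,"turn": 0,"fingers": 1},
    {"tx": 5.5,"ty": 1,"tz": 0,"turn": 0,"fingers": 1},
    {"tx": 9,"ty": 1.6,"tz": 0,"turn": 0,"fingers": 1},
    {"tx": 12.5,"ty": 2.2,"tz": 0,"turn": 0,"fingers": 1},
    {"tx": 16,"ty": 2.8,"tz": 0,"turn": 0,"fingers": 1},
    {"tx": 19,"ty": 3.3,"tz": 0,"turn": 0,"fingers": 1},
    {"tx": 20.5,"ty": 3.6,"tz": 0,"turn": 0,"fingers": 1},
    {"tx": 20.5,"ty": 3.6,"tz": 0,"turn": 0,"fingers": 1},
  ],
)

```text
clock: 2.1
tcp_pos: [0.462, 0.0968, 0.2305]
tool_rot: [[0.058, 0.998, 0.001], [0.998, -0.058, 0.003], [0.003, 0.001, -1.0]]
contact_force: [-0.8, 0.7, 0.7]
finger_gap: 1.002
grip_force: 0.0
```

```bash
python3 pl.py .4605 .0965 .0592
python3 - <<'E'
from workcell import telemetry,cams
import cv2,numpy as np
s=telemetry.state();d=cams.get_image('wrist');cv2.imwrite('pics/w1.png',d['frame'][:,:,::-1]);print(s['tcp_pos'],d['fovy'],d['cx'],d['cy'],np.round(d['T_tool_cam'],4).tolist())
E
```

```text
tx -0.09 ty -0.17 tz 17.13 turn -0.005 t 2.1 gap 1.002 grip 0.0 [0.462  0.0968 0.2305]
[0.46195931 0.09684879 0.23050431] 65.8849386927835 321.79839771304637 240.9141910343737 [[0.0007, -0.9705, -0.2412, 0.0699], [1.0, 0.001, -0.0011, 0.0003], [0.0013, -0.2412, 0.9705, -0.1797], [0.0, 0.0, 0.0, 1.0]]
```

View pics/w1.png

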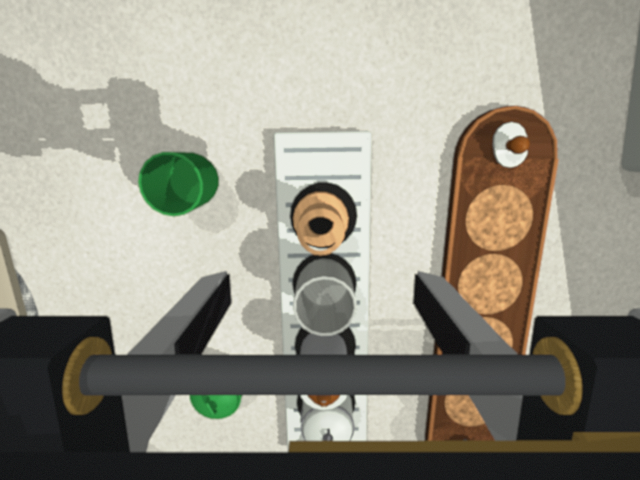

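The wrist view shows the rattle at (321,228) below and slightly ahead of the finger line, with the cup at (325,305). I'll check this with a model overlay in this view.

```bash
cat > wo.py <<'E'
import numpy as np,cv2,h
from workcell import telemetry,cams
import ov
def wcam(name='wrist'):
    s=telemetry.state();d=cams.get_image('wrist')
    T=np.eye(4);T[:3,:3]=s['tool_rot'];T[:3,3]=s['tcp_pos']
    h.C['wrist']=(d['fovy'],d['cx'],d['cy'],T@d['T_tool_cam']);return d['frame'][:,:,::-1].copy()
E
python3 - <<'E'
import wo,cv2
im=wo.wcam();cv2.imwrite('pics/w1o.png',wo.ov.draw('wrist',im,260,160,400,360,3))
E
```

```text
(no output)
```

View pics/w1o.png

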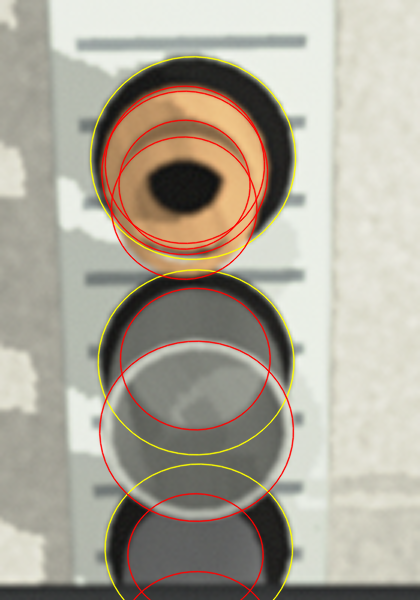

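The model fits the wrist view within 1–2 mm. Descending on the rattle.

carry_out(
  deltas=[
    {"tx": 0,"ty": -0.1,"tz": 2,"turn": 0,"fingers": 1},
    {"tx": -0.1,"ty": -0.2,"tz": 5,"turn": 0,"fingers": 1},
    {"tx": -0.1,"ty": -0.2,"tz": 8.5,"turn": 0,"fingers": 1},
    {"tx": -0.1,"ty": -0.2,"tz": 12,"turn": 0,"fingers": 1},
    {"tx": -0.1,"ty": -0.2,"tz": 15,"turn": 0,"fingers": 1},
    {"tx": -0.1,"ty": -0.2,"tz": 16.5,"turn": 0,"fingers": 1},
    {"tx": -0.1,"ty": -0.2,"tz": 17.1,"turn": 0,"fingers": 1},
    {"tx": -0.1,"ty": -0.2,"tz": 17.1,"turn": 0,"fingers": 1},
  ],
)

```text
clock: 2.87
tcp_pos: [0.4578, 0.09, 0.0584]
tool_rot: [[0.065, 0.998, -0.003], [0.998, -0.065, -0.002], [-0.002, -0.003, -1.0]]
contact_force: [0.4, 0.3, 0.1]
finger_gap: 1.001
grip_force: 0.0
```

carry_out(
  deltas=[
    {"tx": 0,"ty": 0,"tz": 0,"turn": 0,"fingers": 0.2},
    {"tx": 0,"ty": 0,"tz": 0,"turn": 0,"fingers": 0},
    {"tx": 0,"ty": 0,"tz": 0,"turn": 0,"fingers": -0.2},
    {"tx": 0,"ty": 0,"tz": 0,"turn": 0,"fingers": -0.4},
    {"tx": 0,"ty": 0,"tz": 0,"turn": 0,"fingers": -0.6},
    {"tx": 0,"ty": 0,"tz": 0,"turn": 0,"fingers": -1},
    {"tx": 0,"ty": 0,"tz": 0,"turn": 0,"fingers": -1},
    {"tx": 0,"ty": 0,"tz": 0,"turn": 0,"fingers": -1},
  ],
)

```text
clock: 3.53
tcp_pos: [0.4587, 0.0921, 0.0596]
tool_rot: [[0.063, 0.998, 0.0], [0.998, -0.063, 0.0], [0.0, 0.0, -1.0]]
contact_force: [0.6, 0.7, 0.2]
finger_gap: 0.467
grip_force: 0.1
```

carry_out(
  deltas=[
    {"tx": 0.4,"ty": 0.1,"tz": 0,"turn": 0,"fingers": -0.05},
    {"tx": 0.4,"ty": 0.1,"tz": 0,"turn": 0,"fingers": 0.1},
    {"tx": 0.4,"ty": 0.1,"tz": 0,"turn": 0,"fingers": 0.1},
    {"tx": 0.4,"ty": 0.1,"tz": 0,"turn": 0,"fingers": 0.1},
  ],
)

```text
clock: 3.87
tcp_pos: [0.4598, 0.0961, 0.0594]
tool_rot: [[0.063, 0.998, -0.0], [0.998, -0.063, -0.0], [-0.0, -0.0, -1.0]]
contact_force: [0.3, 0.3, 0.2]
finger_gap: 0.55
grip_force: 0.0
```

```bash
python3 pl.py .4605 .0965 .0592
```

```text
tx 0.05 ty 0.06 tz 0.02 turn -0.010 t 3.8667 gap 0.550 grip 0.0 [0.4598 0.0961 0.0594]
```

carry_out(
  deltas=[
    {"tx": 0,"ty": 0.05,"tz": 0,"turn": 0,"fingers": -0.2},
    {"tx": 0,"ty": 0.05,"tz": 0,"turn": 0,"fingers": -1},
    {"tx": 0,"ty": 0.05,"tz": 0,"turn": 0,"fingers": -1},
    {"tx": 0,"ty": 0.05,"tz": 0,"turn": 0,"fingers": -1},
    {"tx": 0,"ty": 0.05,"tz": 0,"turn": 0,"fingers": -1},
    {"tx": 0,"ty": 0.05,"tz": 0,"turn": 0,"fingers": -1},
  ],
)

```text
clock: 4.37
tcp_pos: [0.4603, 0.0958, 0.0594]
tool_rot: [[0.063, 0.998, -0.0], [0.998, -0.063, -0.0], [-0.0, -0.0, -1.0]]
contact_force: [-0.1, -0.2, 0.2]
finger_gap: 0.44
grip_force: 30.0
```

carry_out(
  deltas=[
    {"tx": 0,"ty": 0,"tz": -0.5,"turn": 0,"fingers": -1},
    {"tx": 0,"ty": 0,"tz": -2,"turn": 0,"fingers": -1},
    {"tx": 0,"ty": 0,"tz": -4,"turn": 0,"fingers": -1},
    {"tx": 0,"ty": 0,"tz": -6.5,"turn": 0,"fingers": -1},
    {"tx": 0,"ty": 0,"tz": -9,"turn": 0,"fingers": -1},
    {"tx": 0,"ty": 0,"tz": -11,"turn": 0,"fingers": -1},
    {"tx": 0,"ty": 0,"tz": -12,"turn": 0,"fingers": -1},
    {"tx": 0,"ty": 0,"tz": -12,"turn": 0,"fingers": -1},
  ],
)

```text
clock: 5.03
tcp_pos: [0.4619, 0.0963, 0.182]
tool_rot: [[0.063, 0.998, 0.005], [0.998, -0.063, 0.001], [0.001, 0.005, -1.0]]
contact_force: [0.7, 0.4, -1.0]
finger_gap: 0.438
grip_force: 30.0
```

```bash
python3 pl.py .6356 -.1443 .18 -4
```

```text
tx -22.92 ty 18.86 tz 0.26 turn 0.007 t 5.0333 gap 0.438 grip 30.0 [0.4619 0.0963 0.182 ]
```

carry_out(
  deltas=[
    {"tx": -0.6,"ty": 0.5,"tz": 0,"turn": 0,"fingers": -1},
    {"tx": -2,"ty": 1.6,"tz": 0,"turn": 0,"fingers": -1},
    {"tx": -4,"ty": 3.3,"tz": 0,"turn": 0,"fingers": -1},
    {"tx": -6,"ty": 5,"tz": 0,"turn": 0,"fingers": -1},
    {"tx": -8,"ty": 6.6,"tz": 0,"turn": 0,"fingers": -1},
    {"tx": -10,"ty": 8.3,"tz": 0,"turn": 0,"fingers": -1},
    {"tx": -12,"ty": 9.9,"tz": 0,"turn": 0,"fingers": -1},
    {"tx": -14,"ty": 11.6,"tz": 0,"turn": 0,"fingers": -1},
  ],
)

```text
clock: 5.7
tcp_pos: [0.5669, -0.0531, 0.1778]
tool_rot: [[0.063, 0.998, -0.003], [0.998, -0.063, -0.0], [-0.0, -0.003, -1.0]]
contact_force: [0.3, 0.3, -0.9]
finger_gap: 0.439
grip_force: 30.0
```

carry_out(
  deltas=[
    {"tx": -2,"ty": 1.7,"tz": 0,"turn": 0,"fingers": -1},
    {"tx": -4,"ty": 3.4,"tz": 0,"turn": 0,"fingers": -1},
    {"tx": -6,"ty": 5,"tz": 0,"turn": 0,"fingers": -1},
    {"tx": -7.7,"ty": 6.4,"tz": 0,"turn": 0,"fingers": -1},
    {"tx": -8.8,"ty": 7.3,"tz": 0,"turn": 0,"fingers": -1},
    {"tx": -8.9,"ty": 7.4,"tz": 0,"turn": 0,"fingers": -1},
    {"tx": -8.9,"ty": 7.4,"tz": 0,"turn": 0,"fingers": -1},
    {"tx": -8.9,"ty": 7.4,"tz": 0,"turn": 0,"fingers": -1},
  ],
)

```text
clock: 6.37
tcp_pos: [0.6345, -0.1435, 0.1783]
tool_rot: [[0.062, 0.998, -0.002], [0.998, -0.062, 0.001], [0.001, -0.002, -1.0]]
contact_force: [0.6, 0.4, -0.5]
finger_gap: 0.443
grip_force: 30.0
```

```bash
python3 pl.py .6356 -.1443 .0494 -3.6
```

```text
tx -0.09 ty 0.15 tz 12.89 turn 0.001 t 6.3667 gap 0.443 grip 30.0 [ 0.6345 -0.1435  0.1783]
```

carry_out(
  deltas=[
    {"tx": -0.1,"ty": 0.1,"tz": 1.5,"turn": 0,"fingers": -1},
    {"tx": -0.1,"ty": 0.1,"tz": 4,"turn": 0,"fingers": -1},
    {"tx": -0.1,"ty": 0.1,"tz": 6.5,"turn": 0,"fingers": -1},
    {"tx": -0.1,"ty": 0.1,"tz": 9,"turn": 0,"fingers": -1},
    {"tx": -0.1,"ty": 0.1,"tz": 11,"turn": 0,"fingers": -1},
    {"tx": -0.1,"ty": 0.1,"tz": 12,"turn": 0,"fingers": -1},
    {"tx": -0.1,"ty": 0.1,"tz": 12.3,"turn": 0,"fingers": -1},
    {"tx": -0.1,"ty": 0.1,"tz": 12.3,"turn": 0,"fingers": -1},
  ],
)

```text
clock: 7.03
tcp_pos: [0.6361, -0.1447, 0.0562]
tool_rot: [[0.062, 0.998, -0.001], [0.998, -0.062, 0.001], [0.001, -0.001, -1.0]]
contact_force: [1.1, -0.2, -1.1]
finger_gap: 0.439
grip_force: 30.0
```

carry_out(
  deltas=[
    {"tx": 0,"ty": 0,"tz": 0.2,"turn": 0,"fingers": -1},
    {"tx": 0,"ty": 0,"tz": 0.4,"turn": 0,"fingers": -1},
    {"tx": 0,"ty": 0,"tz": 0.5,"turn": 0,"fingers": -1},
    {"tx": 0,"ty": 0,"tz": 0.5,"turn": 0,"fingers": -1},
  ],
)

```text
clock: 7.37
tcp_pos: [0.6369, -0.1458, 0.0521]
tool_rot: [[0.063, 0.998, 0.001], [0.998, -0.063, -0.0], [-0.0, 0.001, -1.0]]
contact_force: [-0.4, 0.5, -0.8]
finger_gap: 0.436
grip_force: 30.0
```

```bash
python3 pl.py .6356 -.1443 .0494 -3.6
```

```text
tx 0.14 ty -0.14 tz 0.27 turn -0.000 t 7.3667 gap 0.436 grip 30.0 [ 0.6369 -0.1458  0.0521]
```

carry_out(
  deltas=[
    {"tx": 0.1,"ty": -0.1,"tz": 0.1,"turn": 0,"fingers": -1},
    {"tx": 0.1,"ty": -0.1,"tz": 0.2,"turn": 0,"fingers": -1},
    {"tx": 0.1,"ty": -0.1,"tz": 0.25,"turn": 0,"fingers": -1},
    {"tx": 0.1,"ty": -0.1,"tz": 0.25,"turn": 0,"fingers": -1},
  ],
)

```text
clock: 7.7
tcp_pos: [0.6356, -0.1444, 0.0495]
tool_rot: [[0.063, 0.998, 0.0], [0.998, -0.063, 0.0], [0.0, 0.0, -1.0]]
contact_force: [-1.6, 1.2, 4.0]
finger_gap: 0.44
grip_force: 30.0
```

carry_out(
  deltas=[
    {"tx": 0,"ty": 0,"tz": 0,"turn": 0,"fingers": 0.0},
    {"tx": 0,"ty": 0,"tz": 0,"turn": 0,"fingers": 0.3},
    {"tx": 0,"ty": 0,"tz": 0,"turn": 0,"fingers": 0.7},
    {"tx": 0,"ty": 0,"tz": 0,"turn": 0,"fingers": 1},
    {"tx": 0,"ty": 0,"tz": 0,"turn": 0,"fingers": 1},
    {"tx": 0,"ty": 0,"tz": 0,"turn": 0,"fingers": 1},
  ],
)

```text
clock: 8.2
tcp_pos: [0.6356, -0.1446, 0.0489]
tool_rot: [[0.063, 0.998, -0.0], [0.998, -0.063, 0.0], [0.0, -0.0, -1.0]]
contact_force: [0.3, 0.2, -0.4]
finger_gap: 0.821
grip_force: 0.0
```

carry_out(
  deltas=[
    {"tx": 0,"ty": 0,"tz": -1.5,"turn": 0,"fingers": 1},
    {"tx": 0,"ty": 0,"tz": -4,"turn": 0,"fingers": 1},
    {"tx": 0,"ty": 0,"tz": -7.5,"turn": 0,"fingers": 1},
    {"tx": 0,"ty": 0,"tz": -11,"turn": 0,"fingers": 1},
    {"tx": 0,"ty": 0,"tz": -14,"turn": 0,"fingers": 1},
    {"tx": 0,"ty": 0,"tz": -15,"turn": 0,"fingers": 1},
    {"tx": 0,"ty": 0,"tz": -15,"turn": 0,"fingers": 1},
  ],
)

```text
clock: 8.78
tcp_pos: [0.6376, -0.1448, 0.2022]
tool_rot: [[0.063, 0.998, 0.006], [0.998, -0.063, -0.001], [-0.001, 0.006, -1.0]]
contact_force: [0.4, -0.5, -0.3]
finger_gap: 0.999
grip_force: 0.0
```

```bash
python3 pl.py .4592 .0240 .20 -3.6
```

```text
tx 15.72 ty -18.87 tz 0.09 turn -0.000 t 8.7833 gap 0.999 grip 0.0 [ 0.6376 -0.1448  0.2022]
```

carry_out(
  deltas=[
    {"tx": 1.3,"ty": -1.6,"tz": 0,"turn": 0,"fingers": 1},
    {"tx": 3.7,"ty": -4.4,"tz": 0,"turn": 0,"fingers": 1},
    {"tx": 6.2,"ty": -7.4,"tz": 0,"turn": 0,"fingers": 1},
    {"tx": 8.7,"ty": -10.4,"tz": 0,"turn": 0,"fingers": 1},
    {"tx": 11.2,"ty": -13.4,"tz": 0,"turn": 0,"fingers": 1},
    {"tx": 13.7,"ty": -16.4,"tz": 0,"turn": 0,"fingers": 1},
    {"tx": 15.2,"ty": -18.2,"tz": 0,"turn": 0,"fingers": 1},
    {"tx": 15.7,"ty": -18.7,"tz": 0,"turn": 0,"fingers": 1},
  ],
)

```text
clock: 9.45
tcp_pos: [0.4541, 0.0263, 0.1975]
tool_rot: [[0.058, 0.998, -0.005], [0.998, -0.058, 0.0], [-0.0, -0.005, -1.0]]
contact_force: [-0.2, -0.4, -0.3]
finger_gap: 1.003
grip_force: 0.0
```

carry_out(
  deltas=[
    {"tx": 0,"ty": 0,"tz": 0,"turn": 0,"fingers": 1},
    {"tx": 0,"ty": 0,"tz": 0,"turn": 0,"fingers": 1},
    {"tx": 0,"ty": 0,"tz": 0,"turn": 0,"fingers": 1},
  ],
)

```text
clock: 9.7
tcp_pos: [0.4599, 0.0225, 0.1984]
tool_rot: [[0.065, 0.998, -0.0], [0.998, -0.065, -0.0], [-0.0, -0.0, -1.0]]
contact_force: [0.8, -0.3, -0.2]
finger_gap: 1.0
grip_force: 0.0
```

```bash
python3 pl.py .4592 .0240 .0455 -3
python3 - <<'E'
import wo,cv2
im=wo.wcam()
# seat overlay
wo.ov.pads+= [(.6356,-.1443)]
t=wo.h
from workcell import cams
d=cams.get_image('scene')['frame'][:,:,::-1].copy();x=cams.get_image('top')['frame'][:,:,::-1].copy()
cv2.imwrite('pics/c2.png',cv2.hconcat([cv2.resize(d[260:420,100:300],(400,320)),cv2.resize(x[110:270,340:500],(320,320))]))
E
```

```text
tx 0.14 ty -0.08 tz 15.29 turn -0.013 t 9.7 gap 1.000 grip 0.0 [0.4599 0.0225 0.1984]
```

View pics/c2.png

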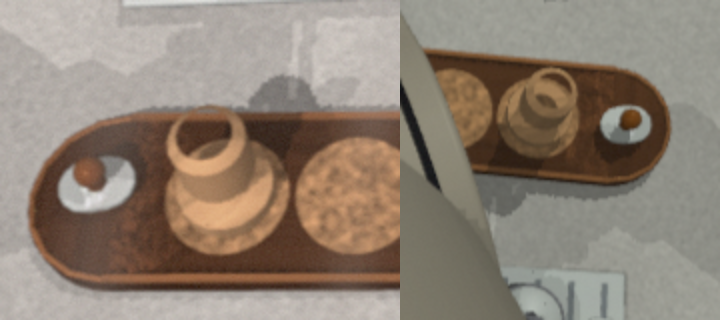

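The rattle stands upright and centred: foot at crop cols 178–273 within the seat at 165–290. Next is the cup.

carry_out(
  deltas=[
    {"tx": 0.1,"ty": -0.1,"tz": 2,"turn": 0,"fingers": 1},
    {"tx": 0.1,"ty": -0.1,"tz": 5,"turn": 0,"fingers": 1},
    {"tx": 0.1,"ty": -0.1,"tz": 8.5,"turn": 0,"fingers": 1},
    {"tx": 0.1,"ty": -0.1,"tz": 11.5,"turn": 0,"fingers": 1},
    {"tx": 0.1,"ty": -0.1,"tz": 14,"turn": 0,"fingers": 1},
    {"tx": 0.1,"ty": -0.1,"tz": 15.1,"turn": 0,"fingers": 1},
    {"tx": 0.1,"ty": -0.1,"tz": 15.3,"turn": 0,"fingers": 1},
    {"tx": 0.1,"ty": -0.1,"tz": 15.3,"turn": 0,"fingers": 1},
  ],
)

```text
clock: 10.52
tcp_pos: [0.4578, 0.0246, 0.0452]
tool_rot: [[0.064, 0.998, -0.001], [0.998, -0.064, -0.0], [-0.0, -0.001, -1.0]]
contact_force: [0.2, -0.4, 1.1]
finger_gap: 0.996
grip_force: 0.0
```

carry_out(
  deltas=[
    {"tx": 0,"ty": 0,"tz": 0,"turn": 0,"fingers": 0.8},
    {"tx": 0,"ty": 0,"tz": 0,"turn": 0,"fingers": 0.6},
    {"tx": 0,"ty": 0,"tz": 0,"turn": 0,"fingers": 0.5},
    {"tx": 0,"ty": 0,"tz": 0,"turn": 0,"fingers": 0.5},
  ],
)

```text
clock: 10.85
tcp_pos: [0.4586, 0.0248, 0.0468]
tool_rot: [[0.063, 0.998, 0.002], [0.998, -0.063, 0.0], [0.0, 0.002, -1.0]]
contact_force: [0.1, -0.6, -0.5]
finger_gap: 0.766
grip_force: 0.0
```

```bash
python3 pl.py .4592 .0240 .0452 -3
```

```text
tx -0.08 ty 0.06 tz 0.16 turn -0.011 t 10.85 gap 0.766 grip 0.0 [0.4586 0.0248 0.0468]
```

carry_out(
  deltas=[
    {"tx": -0.1,"ty": 0.05,"tz": 0.1,"turn": 0,"fingers": 0.35},
    {"tx": -0.1,"ty": 0.05,"tz": 0.1,"turn": 0,"fingers": -1},
    {"tx": -0.1,"ty": 0.05,"tz": 0.1,"turn": 0,"fingers": -1},
    {"tx": -0.1,"ty": 0.05,"tz": 0.1,"turn": 0,"fingers": -1},
    {"tx": -0.1,"ty": 0.05,"tz": 0.1,"turn": 0,"fingers": -1},
    {"tx": -0.1,"ty": 0.05,"tz": 0.1,"turn": 0,"fingers": -1},
    {"tx": -0.1,"ty": 0.05,"tz": 0.1,"turn": 0,"fingers": -1},
  ],
)

```text
clock: 11.43
tcp_pos: [0.459, 0.0237, 0.0453]
tool_rot: [[0.063, 0.998, 0.001], [0.998, -0.063, -0.0], [-0.0, 0.001, -1.0]]
contact_force: [1.3, -2.0, 5.1]
finger_gap: 0.64
grip_force: 30.0
```

carry_out(
  deltas=[
    {"tx": 0,"ty": 0,"tz": -0.5,"turn": 0,"fingers": -1},
    {"tx": 0,"ty": 0,"tz": -2,"turn": 0,"fingers": -1},
    {"tx": 0,"ty": 0,"tz": -4,"turn": 0,"fingers": -1},
    {"tx": 0,"ty": 0,"tz": -6.5,"turn": 0,"fingers": -1},
    {"tx": 0,"ty": 0,"tz": -9,"turn": 0,"fingers": -1},
    {"tx": 0,"ty": 0,"tz": -11,"turn": 0,"fingers": -1},
    {"tx": 0,"ty": 0,"tz": -12,"turn": 0,"fingers": -1},
    {"tx": 0,"ty": 0,"tz": -12,"turn": 0,"fingers": -1},
  ],
)

```text
clock: 12.1
tcp_pos: [0.459, 0.0243, 0.1668]
tool_rot: [[0.063, 0.998, 0.003], [0.998, -0.063, 0.0], [0.001, 0.003, -1.0]]
contact_force: [0.2, 0.8, -1.1]
finger_gap: 0.642
grip_force: 30.0
```

```bash
python3 pl.py .6419 -.0682 .165 -3.6
```

```text
tx -8.08 ty 18.83 tz 0.23 turn 0.000 t 12.1 gap 0.642 grip 30.0 [0.459  0.0243 0.1668]
```

carry_out(
  deltas=[
    {"tx": -0.3,"ty": 0.8,"tz": 0,"turn": 0,"fingers": -1},
    {"tx": -1.2,"ty": 2.8,"tz": 0,"turn": 0,"fingers": -1},
    {"tx": -2.4,"ty": 5.6,"tz": 0,"turn": 0,"fingers": -1},
    {"tx": -3.8,"ty": 8.8,"tz": 0,"turn": 0,"fingers": -1},
    {"tx": -5.2,"ty": 12,"tz": 0,"turn": 0,"fingers": -1},
    {"tx": -6.5,"ty": 15.1,"tz": 0,"turn": 0,"fingers": -1},
    {"tx": -7.6,"ty": 17.6,"tz": 0,"turn": 0,"fingers": -1},
    {"tx": -8.1,"ty": 18.8,"tz": 0,"turn": 0,"fingers": -1},
  ],
)

```text
clock: 12.77
tcp_pos: [0.6431, -0.0719, 0.1623]
tool_rot: [[0.066, 0.998, -0.001], [0.998, -0.066, -0.001], [-0.001, -0.001, -1.0]]
contact_force: [0.6, 0.6, -1.3]
finger_gap: 0.636
grip_force: 30.0
```

carry_out(
  deltas=[
    {"tx": 0,"ty": 0,"tz": 0,"turn": 0,"fingers": -1},
    {"tx": 0,"ty": 0,"tz": 0,"turn": 0,"fingers": -1},
    {"tx": 0,"ty": 0,"tz": 0,"turn": 0,"fingers": -1},
  ],
)

```text
clock: 13.02
tcp_pos: [0.6393, -0.068, 0.1635]
tool_rot: [[0.062, 0.998, -0.003], [0.998, -0.062, 0.001], [0.001, -0.003, -1.0]]
contact_force: [-0.6, 0.7, -0.6]
finger_gap: 0.637
grip_force: 30.0
```

```bash
python3 pl.py .6419 -.0682 .0355 -3.6
```

```text
tx -0.01 ty 0.31 tz 12.80 turn 0.001 t 13.0167 gap 0.637 grip 30.0 [ 0.6393 -0.068   0.1635]
```

carry_out(
  deltas=[
    {"tx": 0,"ty": 0.1,"tz": 1.5,"turn": 0,"fingers": -1},
    {"tx": 0,"ty": 0.2,"tz": 4,"turn": 0,"fingers": -1},
    {"tx": 0,"ty": 0.2,"tz": 6.5,"turn": 0,"fingers": -1},
    {"tx": 0,"ty": 0.2,"tz": 9,"turn": 0,"fingers": -1},
    {"tx": 0,"ty": 0.2,"tz": 11,"turn": 0,"fingers": -1},
    {"tx": 0,"ty": 0.2,"tz": 12,"turn": 0,"fingers": -1},
    {"tx": 0,"ty": 0.2,"tz": 12.3,"turn": 0,"fingers": -1},
    {"tx": 0,"ty": 0.2,"tz": 12.3,"turn": 0,"fingers": -1},
  ],
)

```text
clock: 13.68
tcp_pos: [0.6422, -0.0683, 0.0418]
tool_rot: [[0.062, 0.998, -0.001], [0.998, -0.062, 0.0], [0.0, -0.001, -1.0]]
contact_force: [0.7, 0.5, -0.4]
finger_gap: 0.641
grip_force: 30.0
```

carry_out(
  deltas=[
    {"tx": 0,"ty": 0,"tz": 0,"turn": 0,"fingers": -1},
    {"tx": 0,"ty": 0,"tz": 0,"turn": 0,"fingers": -1},
    {"tx": 0,"ty": 0,"tz": 0,"turn": 0,"fingers": -1},
  ],
)

```text
clock: 13.93
tcp_pos: [0.6438, -0.0689, 0.0434]
tool_rot: [[0.063, 0.998, 0.002], [0.998, -0.063, -0.0], [-0.0, 0.002, -1.0]]
contact_force: [-0.2, -0.6, -0.4]
finger_gap: 0.64
grip_force: 30.0
```

```bash
python3 pl.py .6419 -.0682 .0355 -3.6
```

```text
tx 0.06 ty -0.20 tz 0.79 turn -0.000 t 13.9333 gap 0.640 grip 30.0 [ 0.6438 -0.0689  0.0434]
```

carry_out(
  deltas=[
    {"tx": 0,"ty": -0.1,"tz": 0.2,"turn": 0,"fingers": -1},
    {"tx": 0,"ty": -0.1,"tz": 0.4,"turn": 0,"fingers": -1},
    {"tx": 0,"ty": -0.1,"tz": 0.6,"turn": 0,"fingers": -1},
    {"tx": 0,"ty": -0.1,"tz": 0.7,"turn": 0,"fingers": -1},
    {"tx": 0,"ty": -0.1,"tz": 0.7,"turn": 0,"fingers": -1},
    {"tx": 0,"ty": -0.1,"tz": 0.7,"turn": 0,"fingers": -1},
  ],
)

```text
clock: 14.43
tcp_pos: [0.6418, -0.0689, 0.0354]
tool_rot: [[0.063, 0.998, -0.0], [0.998, -0.063, -0.0], [-0.0, -0.0, -1.0]]
contact_force: [-1.3, 0.1, 4.4]
finger_gap: 0.642
grip_force: 30.0
```

carry_out(
  deltas=[
    {"tx": 0,"ty": 0,"tz": 0,"turn": 0,"fingers": 0.4},
    {"tx": 0,"ty": 0,"tz": 0,"turn": 0,"fingers": 0.6},
    {"tx": 0,"ty": 0,"tz": 0,"turn": 0,"fingers": 0.8},
    {"tx": 0,"ty": 0,"tz": 0,"turn": 0,"fingers": 1},
    {"tx": 0,"ty": 0,"tz": 0,"turn": 0,"fingers": 1},
    {"tx": 0,"ty": 0,"tz": 0,"turn": 0,"fingers": 1},
    {"tx": 0,"ty": 0,"tz": 0,"turn": 0,"fingers": 1},
  ],
)

```text
clock: 15.02
tcp_pos: [0.6418, -0.0688, 0.0349]
tool_rot: [[0.063, 0.998, -0.0], [0.998, -0.063, 0.0], [0.0, -0.0, -1.0]]
contact_force: [0.1, 0.4, -0.0]
finger_gap: 0.998
grip_force: 0.0
```

carry_out(
  deltas=[
    {"tx": 0,"ty": 0,"tz": -1.5,"turn": 0,"fingers": 1},
    {"tx": 0,"ty": 0,"tz": -4,"turn": 0,"fingers": 1},
    {"tx": 0,"ty": 0,"tz": -7.5,"turn": 0,"fingers": 1},
    {"tx": 0,"ty": 0,"tz": -11,"turn": 0,"fingers": 1},
    {"tx": 0,"ty": 0,"tz": -14.5,"turn": 0,"fingers": 1},
    {"tx": 0,"ty": 0,"tz": -16.5,"turn": 0,"fingers": 1},
    {"tx": 0,"ty": 0,"tz": -16.5,"turn": 0,"fingers": 1},
  ],
)

```text
clock: 15.6
tcp_pos: [0.6452, -0.0686, 0.2056]
tool_rot: [[0.063, 0.998, 0.01], [0.998, -0.063, -0.0], [0.0, 0.01, -1.0]]
contact_force: [0.7, 0.4, -0.3]
finger_gap: 1.001
grip_force: 0.0
```

```bash
python3 pl.py .4557 -.0556 .20 -3
```

```text
tx 0.10 ty -19.00 tz 0.37 turn -0.011 t 15.6 gap 1.001 grip 0.0 [ 0.6452 -0.0686  0.2056]
```

carry_out(
  deltas=[
    {"tx": 0,"ty": -1.6,"tz": 0,"turn": 0,"fingers": 1},
    {"tx": 0.1,"ty": -4.4,"tz": 0,"turn": 0,"fingers": 1},
    {"tx": 0.1,"ty": -7.5,"tz": 0,"turn": 0,"fingers": 1},
    {"tx": 0.1,"ty": -10.8,"tz": 0,"turn": 0,"fingers": 1},
    {"tx": 0.1,"ty": -14,"tz": 0,"turn": 0,"fingers": 1},
    {"tx": 0.1,"ty": -16.7,"tz": 0,"turn": 0,"fingers": 1},
    {"tx": 0.1,"ty": -18.2,"tz": 0,"turn": 0,"fingers": 1},
    {"tx": 0.1,"ty": -18.7,"tz": 0,"turn": 0,"fingers": 1},
  ],
)

```text
clock: 16.27
tcp_pos: [0.4518, -0.0562, 0.1994]
tool_rot: [[0.063, 0.998, -0.003], [0.998, -0.063, -0.001], [-0.001, -0.003, -1.0]]
contact_force: [-0.9, -0.1, 0.4]
finger_gap: 0.998
grip_force: 0.0
```

carry_out(
  deltas=[
    {"tx": 0,"ty": 0,"tz": 0,"turn": 0,"fingers": 1},
    {"tx": 0,"ty": 0,"tz": 0,"turn": 0,"fingers": 1},
    {"tx": 0,"ty": 0,"tz": 0,"turn": 0,"fingers": 1},
    {"tx": 0,"ty": 0,"tz": 0,"turn": 0,"fingers": 1},
  ],
)

```text
clock: 16.6
tcp_pos: [0.4565, -0.056, 0.1998]
tool_rot: [[0.063, 0.998, 0.001], [0.998, -0.063, 0.001], [0.001, 0.001, -1.0]]
contact_force: [0.1, 0.8, -0.9]
finger_gap: 1.002
grip_force: 0.0
```

```bash
python3 pl.py .4557 -.0556 .0412 -3
```

```text
tx 0.02 ty -0.09 tz 15.86 turn -0.011 t 16.6 gap 1.002 grip 0.0 [ 0.4565 -0.056   0.1998]
```

carry_out(
  deltas=[
    {"tx": 0,"ty": -0.1,"tz": 2,"turn": 0,"fingers": 1},
    {"tx": 0,"ty": -0.1,"tz": 5,"turn": 0,"fingers": 1},
    {"tx": 0,"ty": -0.1,"tz": 8.5,"turn": 0,"fingers": 1},
    {"tx": 0,"ty": -0.1,"tz": 12,"turn": 0,"fingers": 1},
    {"tx": 0,"ty": -0.1,"tz": 14.5,"turn": 0,"fingers": 1},
    {"tx": 0,"ty": -0.1,"tz": 15.6,"turn": 0,"fingers": 1},
    {"tx": 0,"ty": -0.1,"tz": 15.8,"turn": 0,"fingers": 1},
    {"tx": 0,"ty": -0.1,"tz": 15.8,"turn": 0,"fingers": 1},
  ],
)

```text
clock: 17.27
tcp_pos: [0.4544, -0.0557, 0.0411]
tool_rot: [[0.063, 0.998, -0.001], [0.998, -0.063, 0.0], [0.0, -0.001, -1.0]]
contact_force: [-0.6, -0.5, -0.7]
finger_gap: 1.0
grip_force: 0.0
```

carry_out(
  deltas=[
    {"tx": 0,"ty": 0,"tz": 0,"turn": 0,"fingers": 0.8},
    {"tx": 0,"ty": 0,"tz": 0,"turn": 0,"fingers": 0.5},
    {"tx": 0,"ty": 0,"tz": 0,"turn": 0,"fingers": 0.35},
    {"tx": 0,"ty": 0,"tz": 0,"turn": 0,"fingers": 0.35},
    {"tx": 0,"ty": 0,"tz": 0,"turn": 0,"fingers": 0.35},
  ],
)

```text
clock: 17.68
tcp_pos: [0.4548, -0.0562, 0.0426]
tool_rot: [[0.063, 0.998, 0.001], [0.998, -0.063, -0.0], [-0.0, 0.001, -1.0]]
contact_force: [-0.0, 0.3, -0.4]
finger_gap: 0.692
grip_force: 0.0
```

```bash
python3 pl.py .4557 -.0556 .0412 -3
```

```text
tx 0.06 ty 0.09 tz 0.14 turn -0.011 t 17.6833 gap 0.692 grip 0.0 [ 0.4548 -0.0562  0.0426]
```

carry_out(
  deltas=[
    {"tx": 0.05,"ty": 0.1,"tz": 0.1,"turn": 0,"fingers": 0.2},
    {"tx": 0.05,"ty": 0.1,"tz": 0.1,"turn": 0,"fingers": -1},
    {"tx": 0.05,"ty": 0.1,"tz": 0.1,"turn": 0,"fingers": -1},
    {"tx": 0.05,"ty": 0.1,"tz": 0.1,"turn": 0,"fingers": -1},
    {"tx": 0.05,"ty": 0.1,"tz": 0.1,"turn": 0,"fingers": -1},
    {"tx": 0.05,"ty": 0.1,"tz": 0.1,"turn": 0,"fingers": -1},
    {"tx": 0.05,"ty": 0.1,"tz": 0.1,"turn": 0,"fingers": -1},
  ],
)

```text
clock: 18.27
tcp_pos: [0.4555, -0.0555, 0.0411]
tool_rot: [[0.063, 0.998, 0.0], [0.998, -0.063, -0.0], [0.0, 0.0, -1.0]]
contact_force: [-0.4, 0.3, 2.5]
finger_gap: 0.539
grip_force: 30.0
```

carry_out(
  deltas=[
    {"tx": 0,"ty": 0,"tz": -0.5,"turn": 0,"fingers": -1},
    {"tx": 0,"ty": 0,"tz": -2,"turn": 0,"fingers": -1},
    {"tx": 0,"ty": 0,"tz": -4,"turn": 0,"fingers": -1},
    {"tx": 0,"ty": 0,"tz": -6.5,"turn": 0,"fingers": -1},
    {"tx": 0,"ty": 0,"tz": -9,"turn": 0,"fingers": -1},
    {"tx": 0,"ty": 0,"tz": -11,"turn": 0,"fingers": -1},
    {"tx": 0,"ty": 0,"tz": -12,"turn": 0,"fingers": -1},
    {"tx": 0,"ty": 0,"tz": -12,"turn": 0,"fingers": -1},
  ],
)

```text
clock: 18.93
tcp_pos: [0.4565, -0.0557, 0.1631]
tool_rot: [[0.063, 0.998, 0.004], [0.998, -0.063, -0.001], [-0.0, 0.004, -1.0]]
contact_force: [0.2, 0.1, -1.7]
finger_gap: 0.546
grip_force: 30.0
```

```bash
python3 pl.py .6478 .0073 .16 -3.6
```

```text
tx 7.50 ty 18.69 tz 0.38 turn -0.001 t 18.9333 gap 0.546 grip 30.0 [ 0.4565 -0.0557  0.1631]
```

carry_out(
  deltas=[
    {"tx": 0.3,"ty": 0.8,"tz": 0,"turn": 0,"fingers": -1},
    {"tx": 1.1,"ty": 2.8,"tz": 0,"turn": 0,"fingers": -1},
    {"tx": 2.2,"ty": 5.6,"tz": 0,"turn": 0,"fingers": -1},
    {"tx": 3.5,"ty": 8.8,"tz": 0,"turn": 0,"fingers": -1},
    {"tx": 4.8,"ty": 12,"tz": 0,"turn": 0,"fingers": -1},
    {"tx": 6,"ty": 15.1,"tz": 0,"turn": 0,"fingers": -1},
    {"tx": 7,"ty": 17.6,"tz": 0,"turn": 0,"fingers": -1},
    {"tx": 7.5,"ty": 18.7,"tz": 0,"turn": 0,"fingers": -1},
  ],
)

```text
clock: 19.6
tcp_pos: [0.6496, 0.0099, 0.1586]
tool_rot: [[0.062, 0.998, 0.0], [0.998, -0.062, 0.002], [0.002, -0.0, -1.0]]
contact_force: [0.2, 0.6, -0.6]
finger_gap: 0.545
grip_force: 30.0
```

carry_out(
  deltas=[
    {"tx": 0,"ty": 0,"tz": 0,"turn": 0,"fingers": -1},
    {"tx": 0,"ty": 0,"tz": 0,"turn": 0,"fingers": -1},
    {"tx": 0,"ty": 0,"tz": 0,"turn": 0,"fingers": -1},
    {"tx": 0,"ty": 0,"tz": 0,"turn": 0,"fingers": -1},
    {"tx": 0,"ty": 0,"tz": 0,"turn": 0,"fingers": -1},
  ],
)

```text
clock: 20.02
tcp_pos: [0.6458, 0.0068, 0.1609]
tool_rot: [[0.064, 0.998, -0.001], [0.998, -0.064, -0.001], [-0.001, -0.001, -1.0]]
contact_force: [0.3, -0.2, -1.1]
finger_gap: 0.547
grip_force: 30.0
```

```bash
python3 pl.py .6478 .0073 .0312 -3.6
```

```text
tx 0.07 ty 0.21 tz 12.97 turn -0.001 t 20.0167 gap 0.547 grip 30.0 [0.6458 0.0068 0.1609]
```

carry_out(
  deltas=[
    {"tx": 0,"ty": 0.1,"tz": 1.5,"turn": 0,"fingers": -1},
    {"tx": 0,"ty": 0.1,"tz": 4,"turn": 0,"fingers": -1},
    {"tx": 0,"ty": 0.1,"tz": 6.5,"turn": 0,"fingers": -1},
    {"tx": 0,"ty": 0.1,"tz": 9,"turn": 0,"fingers": -1},
    {"tx": 0,"ty": 0.1,"tz": 11,"turn": 0,"fingers": -1},
    {"tx": 0,"ty": 0.1,"tz": 12,"turn": 0,"fingers": -1},
    {"tx": 0,"ty": 0.1,"tz": 12.3,"turn": 0,"fingers": -1},
    {"tx": 0,"ty": 0.1,"tz": 12.3,"turn": 0,"fingers": -1},
  ],
)

```text
clock: 20.68
tcp_pos: [0.6474, 0.0072, 0.0379]
tool_rot: [[0.063, 0.998, -0.001], [0.998, -0.063, -0.0], [-0.0, -0.001, -1.0]]
contact_force: [-0.5, -0.3, -0.5]
finger_gap: 0.544
grip_force: 30.0
```

carry_out(
  deltas=[
    {"tx": 0,"ty": 0,"tz": 0,"turn": 0,"fingers": -1},
    {"tx": 0,"ty": 0,"tz": 0,"turn": 0,"fingers": -1},
    {"tx": 0,"ty": 0,"tz": 0,"turn": 0,"fingers": -1},
    {"tx": 0,"ty": 0,"tz": 0,"turn": 0,"fingers": -1},
    {"tx": 0,"ty": 0,"tz": 0,"turn": 0,"fingers": -1},
  ],
)

```text
clock: 21.1
tcp_pos: [0.6481, 0.0074, 0.0387]
tool_rot: [[0.063, 0.998, 0.001], [0.998, -0.063, -0.0], [0.0, 0.001, -1.0]]
contact_force: [-0.1, -0.1, -1.9]
finger_gap: 0.547
grip_force: 30.0
```

```bash
python3 pl.py .6478 .0073 .0312 -3.6
```

```text
tx -0.02 ty -0.03 tz 0.75 turn -0.000 t 21.1 gap 0.547 grip 30.0 [0.6481 0.0074 0.0387]
```

carry_out(
  deltas=[
    {"tx": 0,"ty": 0,"tz": 0.2,"turn": 0,"fingers": -1},
    {"tx": 0,"ty": 0,"tz": 0.4,"turn": 0,"fingers": -1},
    {"tx": 0,"ty": 0,"tz": 0.6,"turn": 0,"fingers": -1},
    {"tx": 0,"ty": 0,"tz": 0.7,"turn": 0,"fingers": -1},
    {"tx": 0,"ty": 0,"tz": 0.7,"turn": 0,"fingers": -1},
    {"tx": 0,"ty": 0,"tz": 0.7,"turn": 0,"fingers": -1},
  ],
)

```text
clock: 21.6
tcp_pos: [0.6475, 0.0074, 0.0312]
tool_rot: [[0.063, 0.998, -0.0], [0.998, -0.063, -0.0], [-0.0, -0.0, -1.0]]
contact_force: [-2.5, 0.3, 2.3]
finger_gap: 0.544
grip_force: 30.0
```

carry_out(
  deltas=[
    {"tx": 0,"ty": 0,"tz": 0,"turn": 0,"fingers": 0.2},
    {"tx": 0,"ty": 0,"tz": 0,"turn": 0,"fingers": 0.4},
    {"tx": 0,"ty": 0,"tz": 0,"turn": 0,"fingers": 0.7},
    {"tx": 0,"ty": 0,"tz": 0,"turn": 0,"fingers": 1},
    {"tx": 0,"ty": 0,"tz": 0,"turn": 0,"fingers": 1},
    {"tx": 0,"ty": 0,"tz": 0,"turn": 0,"fingers": 1},
    {"tx": 0,"ty": 0,"tz": 0,"turn": 0,"fingers": 1},
  ],
)

```text
clock: 22.18
tcp_pos: [0.6477, 0.0075, 0.0309]
tool_rot: [[0.063, 0.998, 0.0], [0.998, -0.063, 0.0], [0.0, 0.0, -1.0]]
contact_force: [-0.3, 0.2, 0.6]
finger_gap: 0.981
grip_force: 0.0
```

carry_out(
  deltas=[
    {"tx": 0,"ty": 0,"tz": -1.5,"turn": 0,"fingers": 1},
    {"tx": 0,"ty": 0,"tz": -4,"turn": 0,"fingers": 1},
    {"tx": 0,"ty": 0,"tz": -7.5,"turn": 0,"fingers": 1},
    {"tx": 0,"ty": 0,"tz": -11,"turn": 0,"fingers": 1},
    {"tx": 0,"ty": 0,"tz": -14.5,"turn": 0,"fingers": 1},
    {"tx": 0,"ty": 0,"tz": -16.5,"turn": 0,"fingers": 1},
    {"tx": 0,"ty": 0,"tz": -17,"turn": 0,"fingers": 1},
    {"tx": 0,"ty": 0,"tz": -17,"turn": 0,"fingers": 1},
  ],
)

```text
clock: 22.85
tcp_pos: [0.6486, 0.0075, 0.2026]
tool_rot: [[0.063, 0.998, 0.003], [0.998, -0.063, -0.0], [0.0, 0.003, -1.0]]
contact_force: [-0.3, 0.5, -0.6]
finger_gap: 1.0
grip_force: 0.0
```

```bash
python3 pl.py .4553 -.1268 .20 -3.6
```

```text
tx -14.62 ty -18.45 tz 0.20 turn -0.000 t 22.85 gap 1.000 grip 0.0 [0.6486 0.0075 0.2026]
```

carry_out(
  deltas=[
    {"tx": -1,"ty": -1.3,"tz": 0,"turn": 0,"fingers": 1},
    {"tx": -3.2,"ty": -4,"tz": 0,"turn": 0,"fingers": 1},
    {"tx": -5.6,"ty": -7.1,"tz": 0,"turn": 0,"fingers": 1},
    {"tx": -8.1,"ty": -10.2,"tz": 0,"turn": 0,"fingers": 1},
    {"tx": -10.6,"ty": -13.3,"tz": 0,"turn": 0,"fingers": 1},
    {"tx": -12.8,"ty": -16.1,"tz": 0,"turn": 0,"fingers": 1},
    {"tx": -14.2,"ty": -17.9,"tz": 0,"turn": 0,"fingers": 1},
    {"tx": -14.6,"ty": -18.4,"tz": 0,"turn": 0,"fingers": 1},
  ],
)

```text
clock: 23.52
tcp_pos: [0.4493, -0.1293, 0.199]
tool_rot: [[0.067, 0.998, -0.007], [0.998, -0.067, -0.001], [-0.001, -0.007, -1.0]]
contact_force: [0.1, 0.7, -0.2]
finger_gap: 0.997
grip_force: 0.0
```

carry_out(
  deltas=[
    {"tx": 0,"ty": 0,"tz": 0,"turn": 0,"fingers": 1},
    {"tx": 0,"ty": 0,"tz": 0,"turn": 0,"fingers": 1},
    {"tx": 0,"ty": 0,"tz": 0,"turn": 0,"fingers": 1},
    {"tx": 0,"ty": 0,"tz": 0,"turn": 0,"fingers": 1},
    {"tx": 0,"ty": 0,"tz": 0,"turn": 0,"fingers": 1},
  ],
)

```text
clock: 23.93
tcp_pos: [0.4558, -0.1256, 0.2007]
tool_rot: [[0.061, 0.998, 0.0], [0.998, -0.061, 0.001], [0.001, 0.0, -1.0]]
contact_force: [-0.0, -0.6, 0.9]
finger_gap: 1.003
grip_force: 0.0
```

```bash
python3 pl.py .4553 -.1268 .0352 -3.6
python3 - <<'E'
import wo,cv2
wo.ov.O={'pod':(.4553,-.1268,[(29,64),(29,29)])}
im=wo.wcam()
cv2.imwrite('pics/w4.png',wo.ov.draw('wrist',im,170,100,500,330,2.4))
E
```

```text
tx -0.13 ty -0.05 tz 16.55 turn 0.002 t 23.9333 gap 1.003 grip 0.0 [ 0.4558 -0.1256  0.2007]
```

View pics/w4.png

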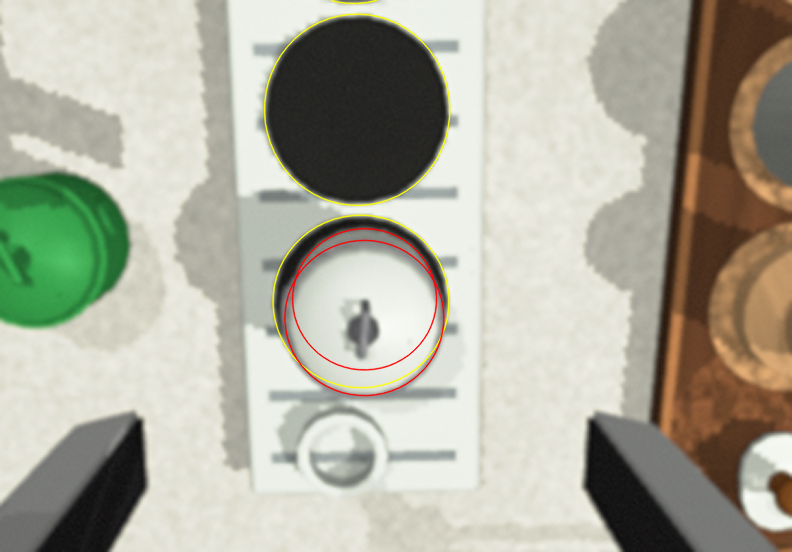

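The wrist view shows the pod (white, on its pad, at (365,315)) matching the model. The green one at (55,250) is the look-alike and stays put. Descending.

carry_out(
  deltas=[
    {"tx": -0.1,"ty": 0,"tz": 2,"turn": 0,"fingers": 1},
    {"tx": -0.1,"ty": 0,"tz": 5,"turn": 0,"fingers": 1},
    {"tx": -0.1,"ty": 0,"tz": 8.5,"turn": 0,"fingers": 1},
    {"tx": -0.1,"ty": 0,"tz": 12,"turn": 0,"fingers": 1},
    {"tx": -0.1,"ty": 0,"tz": 15,"turn": 0,"fingers": 1},
    {"tx": -0.1,"ty": 0,"tz": 16.3,"turn": 0,"fingers": 1},
    {"tx": -0.1,"ty": 0,"tz": 16.5,"turn": 0,"fingers": 1},
    {"tx": -0.1,"ty": 0,"tz": 16.5,"turn": 0,"fingers": 1},
  ],
)

```text
clock: 24.65
tcp_pos: [0.4547, -0.127, 0.0353]
tool_rot: [[0.062, 0.998, -0.001], [0.998, -0.062, 0.001], [0.0, -0.002, -1.0]]
contact_force: [0.5, -0.4, -0.2]
finger_gap: 1.0
grip_force: 0.0
```

carry_out(
  deltas=[
    {"tx": 0,"ty": 0,"tz": 0,"turn": 0,"fingers": 0.8},
    {"tx": 0,"ty": 0,"tz": 0,"turn": 0,"fingers": 0.6},
    {"tx": 0,"ty": 0,"tz": 0,"turn": 0,"fingers": 0.45},
    {"tx": 0,"ty": 0,"tz": 0,"turn": 0,"fingers": 0.45},
    {"tx": 0,"ty": 0,"tz": 0,"turn": 0,"fingers": 0.45},
  ],
)

```text
clock: 25.07
tcp_pos: [0.4553, -0.1279, 0.0367]
tool_rot: [[0.063, 0.998, 0.001], [0.998, -0.063, -0.0], [-0.0, 0.002, -1.0]]
contact_force: [0.1, 0.2, -0.6]
finger_gap: 0.734
grip_force: 0.0
```

```bash
python3 pl.py .4553 -.1268 .0352 -3.6
```

```text
tx 0.11 ty -0.01 tz 0.15 turn -0.001 t 25.0667 gap 0.734 grip 0.0 [ 0.4553 -0.1279  0.0367]
```

carry_out(
  deltas=[
    {"tx": 0.1,"ty": 0,"tz": 0.1,"turn": 0,"fingers": 0.3},
    {"tx": 0.1,"ty": 0,"tz": 0.1,"turn": 0,"fingers": -1},
    {"tx": 0.1,"ty": 0,"tz": 0.1,"turn": 0,"fingers": -1},
    {"tx": 0.1,"ty": 0,"tz": 0.1,"turn": 0,"fingers": -1},
    {"tx": 0.1,"ty": 0,"tz": 0.1,"turn": 0,"fingers": -1},
    {"tx": 0.1,"ty": 0,"tz": 0.1,"turn": 0,"fingers": -1},
    {"tx": 0.1,"ty": 0,"tz": 0.1,"turn": 0,"fingers": -1},
  ],
)

```text
clock: 25.65
tcp_pos: [0.4549, -0.1266, 0.0351]
tool_rot: [[0.063, 0.998, 0.0], [0.998, -0.063, 0.0], [0.0, 0.0, -1.0]]
contact_force: [-0.8, -0.2, 4.4]
finger_gap: 0.608
grip_force: 30.0
```

carry_out(
  deltas=[
    {"tx": 0,"ty": 0,"tz": -0.5,"turn": 0,"fingers": -1},
    {"tx": 0,"ty": 0,"tz": -2,"turn": 0,"fingers": -1},
    {"tx": 0,"ty": 0,"tz": -4,"turn": 0,"fingers": -1},
    {"tx": 0,"ty": 0,"tz": -7,"turn": 0,"fingers": -1},
    {"tx": 0,"ty": 0,"tz": -10,"turn": 0,"fingers": -1},
    {"tx": 0,"ty": 0,"tz": -12.5,"turn": 0,"fingers": -1},
    {"tx": 0,"ty": 0,"tz": -13.5,"turn": 0,"fingers": -1},
    {"tx": 0,"ty": 0,"tz": -13.5,"turn": 0,"fingers": -1},
  ],
)

```text
clock: 26.32
tcp_pos: [0.4564, -0.1272, 0.1725]
tool_rot: [[0.064, 0.998, 0.005], [0.998, -0.064, -0.002], [-0.001, 0.005, -1.0]]
contact_force: [-0.0, -0.7, -1.4]
finger_gap: 0.607
grip_force: 30.0
```

```bash
python3 pl.py .6536 .0831 .17 -3.6
```

```text
tx 22.24 ty 18.34 tz 0.31 turn -0.001 t 26.3167 gap 0.607 grip 30.0 [ 0.4564 -0.1272  0.1725]
```

carry_out(
  deltas=[
    {"tx": 0.6,"ty": 0.5,"tz": 0,"turn": 0,"fingers": -1},
    {"tx": 2,"ty": 1.7,"tz": 0,"turn": 0,"fingers": -1},
    {"tx": 4,"ty": 3.3,"tz": 0,"turn": 0,"fingers": -1},
    {"tx": 6,"ty": 5,"tz": 0,"turn": 0,"fingers": -1},
    {"tx": 8,"ty": 6.7,"tz": 0,"turn": 0,"fingers": -1},
    {"tx": 10,"ty": 8.3,"tz": 0,"turn": 0,"fingers": -1},
    {"tx": 12,"ty": 10,"tz": 0,"turn": 0,"fingers": -1},
    {"tx": 14,"ty": 11.7,"tz": 0,"turn": 0,"fingers": -1},
  ],
)

```text
clock: 26.98
tcp_pos: [0.5802, 0.0073, 0.1679]
tool_rot: [[0.062, 0.998, -0.004], [0.998, -0.062, -0.0], [-0.0, -0.004, -1.0]]
contact_force: [-0.6, -0.4, 0.3]
finger_gap: 0.612
grip_force: 30.0
```

carry_out(
  deltas=[
    {"tx": 2,"ty": 1.7,"tz": 0,"turn": 0,"fingers": -1},
    {"tx": 4,"ty": 3.3,"tz": 0,"turn": 0,"fingers": -1},
    {"tx": 6,"ty": 5,"tz": 0,"turn": 0,"fingers": -1},
    {"tx": 7.5,"ty": 6.2,"tz": 0,"turn": 0,"fingers": -1},
    {"tx": 8.2,"ty": 6.8,"tz": 0,"turn": 0,"fingers": -1},
    {"tx": 8.2,"ty": 6.8,"tz": 0,"turn": 0,"fingers": -1},
    {"tx": 8.2,"ty": 6.8,"tz": 0,"turn": 0,"fingers": -1},
    {"tx": 8.2,"ty": 6.8,"tz": 0,"turn": 0,"fingers": -1},
  ],
)

```text
clock: 27.65
tcp_pos: [0.6523, 0.0816, 0.1691]
tool_rot: [[0.064, 0.998, -0.002], [0.998, -0.064, -0.002], [-0.002, -0.002, -1.0]]
contact_force: [0.2, 0.2, -0.5]
finger_gap: 0.61
grip_force: 30.0
```

```bash
python3 pl.py .6536 .0831 .0252 -3.6
```

```text
tx 0.19 ty 0.15 tz 14.39 turn -0.001 t 27.65 gap 0.610 grip 30.0 [0.6523 0.0816 0.1691]
```

carry_out(
  deltas=[
    {"tx": 0.1,"ty": 0,"tz": 1.5,"turn": 0,"fingers": -1},
    {"tx": 0.1,"ty": 0,"tz": 4,"turn": 0,"fingers": -1},
    {"tx": 0.1,"ty": 0,"tz": 7,"turn": 0,"fingers": -1},
    {"tx": 0.1,"ty": 0,"tz": 10,"turn": 0,"fingers": -1},
    {"tx": 0.1,"ty": 0,"tz": 12.3,"turn": 0,"fingers": -1},
    {"tx": 0.1,"ty": 0,"tz": 13.5,"turn": 0,"fingers": -1},
    {"tx": 0.1,"ty": 0,"tz": 13.7,"turn": 0,"fingers": -1},
    {"tx": 0.1,"ty": 0,"tz": 13.7,"turn": 0,"fingers": -1},
  ],
)

```text
clock: 28.32
tcp_pos: [0.6532, 0.0834, 0.033]
tool_rot: [[0.064, 0.998, -0.001], [0.998, -0.064, -0.0], [-0.0, -0.001, -1.0]]
contact_force: [0.4, 0.8, -0.8]
finger_gap: 0.611
grip_force: 30.0
```

carry_out(
  deltas=[
    {"tx": 0,"ty": 0,"tz": 0,"turn": 0,"fingers": -1},
    {"tx": 0,"ty": 0,"tz": 0,"turn": 0,"fingers": -1},
    {"tx": 0,"ty": 0,"tz": 0,"turn": 0,"fingers": -1},
    {"tx": 0,"ty": 0,"tz": 0,"turn": 0,"fingers": -1},
    {"tx": 0,"ty": 0,"tz": 0,"turn": 0,"fingers": -1},
  ],
)

```text
clock: 28.73
tcp_pos: [0.654, 0.0843, 0.0338]
tool_rot: [[0.063, 0.998, 0.001], [0.998, -0.063, 0.0], [0.0, 0.001, -1.0]]
contact_force: [0.3, 0.4, 0.1]
finger_gap: 0.61
grip_force: 30.0
```

```bash
python3 pl.py .6536 .0831 .0252 -3.6
```

```text
tx -0.12 ty -0.03 tz 0.86 turn -0.000 t 28.7333 gap 0.610 grip 30.0 [0.654  0.0843 0.0338]
```

carry_out(
  deltas=[
    {"tx": -0.1,"ty": 0,"tz": 0.2,"turn": 0,"fingers": -1},
    {"tx": -0.1,"ty": 0,"tz": 0.4,"turn": 0,"fingers": -1},
    {"tx": -0.1,"ty": 0,"tz": 0.6,"turn": 0,"fingers": -1},
    {"tx": -0.1,"ty": 0,"tz": 0.8,"turn": 0,"fingers": -1},
    {"tx": -0.1,"ty": 0,"tz": 0.8,"turn": 0,"fingers": -1},
    {"tx": -0.1,"ty": 0,"tz": 0.8,"turn": 0,"fingers": -1},
  ],
)

```text
clock: 29.23
tcp_pos: [0.6534, 0.0831, 0.0252]
tool_rot: [[0.063, 0.998, -0.0], [0.998, -0.063, -0.0], [-0.0, -0.0, -1.0]]
contact_force: [-1.6, 0.6, 3.6]
finger_gap: 0.611
grip_force: 30.0
```

carry_out(
  deltas=[
    {"tx": 0,"ty": 0,"tz": 0,"turn": 0,"fingers": 0.3},
    {"tx": 0,"ty": 0,"tz": 0,"turn": 0,"fingers": 0.5},
    {"tx": 0,"ty": 0,"tz": 0,"turn": 0,"fingers": 0.7},
    {"tx": 0,"ty": 0,"tz": 0,"turn": 0,"fingers": 1},
    {"tx": 0,"ty": 0,"tz": 0,"turn": 0,"fingers": 1},
    {"tx": 0,"ty": 0,"tz": 0,"turn": 0,"fingers": 1},
    {"tx": 0,"ty": 0,"tz": 0,"turn": 0,"fingers": 1},
  ],
)

```text
clock: 29.82
tcp_pos: [0.6535, 0.0833, 0.025]
tool_rot: [[0.063, 0.998, 0.0], [0.998, -0.063, 0.0], [0.0, 0.0, -1.0]]
contact_force: [-1.5, 0.3, -0.5]
finger_gap: 0.994
grip_force: 0.0
```

carry_out(
  deltas=[
    {"tx": 0,"ty": 0,"tz": -1.5,"turn": 0,"fingers": 1},
    {"tx": 0,"ty": 0,"tz": -4,"turn": 0,"fingers": 1},
    {"tx": 0,"ty": 0,"tz": -7.5,"turn": 0,"fingers": 1},
    {"tx": 0,"ty": 0,"tz": -11,"turn": 0,"fingers": 1},
    {"tx": 0,"ty": 0,"tz": -14.5,"turn": 0,"fingers": 1},
    {"tx": 0,"ty": 0,"tz": -17,"turn": 0,"fingers": 1},
    {"tx": 0,"ty": 0,"tz": -18,"turn": 0,"fingers": 1},
    {"tx": 0,"ty": 0,"tz": -18,"turn": 0,"fingers": 1},
  ],
)

```text
clock: 30.48
tcp_pos: [0.655, 0.0836, 0.2077]
tool_rot: [[0.063, 0.998, 0.005], [0.998, -0.063, 0.001], [0.001, 0.005, -1.0]]
contact_force: [-0.1, 0.8, -0.7]
finger_gap: 1.0
grip_force: 0.0
```

carry_out(
  deltas=[
    {"tx": 0,"ty": -2,"tz": 0,"turn": 0,"fingers": 1},
    {"tx": 0,"ty": -5,"tz": 0,"turn": 0,"fingers": 1},
    {"tx": 0,"ty": -8,"tz": 0,"turn": 0,"fingers": 1},
    {"tx": 0,"ty": -11,"tz": 0,"turn": 0,"fingers": 1},
    {"tx": 0,"ty": -14,"tz": 0,"turn": 0,"fingers": 1},
    {"tx": 0,"ty": -17,"tz": 0,"turn": 0,"fingers": 1},
    {"tx": 0,"ty": -19,"tz": 0,"turn": 0,"fingers": 1},
    {"tx": 0,"ty": -20,"tz": 0,"turn": 0,"fingers": 1},
  ],
)

```text
clock: 31.15
tcp_pos: [0.4495, 0.0952, 0.2032]
tool_rot: [[0.062, 0.998, -0.005], [0.998, -0.062, -0.002], [-0.002, -0.005, -1.0]]
contact_force: [-0.5, 0.4, 0.3]
finger_gap: 0.999
grip_force: 0.0
```

```bash
python3 - <<'E'
import wo,cv2,numpy as np
from workcell import cams
wo.ov.pads=[]
wo.ov.O={k:(x,y,[(36,14),(r,z)]) for k,x,y,r,z in[('r',.6356,-.1443,28,14),('c',.6419,-.0682,30,80),('b',.6478,.0073,26,14),('p',.6536,.0831,29,54)]}
f=lambda n:cams.get_image(n)['frame'][:,:,::-1].copy()
a=wo.ov.draw('scene',f('scene'),110,260,510,410,2);b=wo.ov.draw('top',f('top'),210,110,480,210,2.9)
cv2.imwrite('pics/end.png',np.vstack([a,cv2.copyMakeBorder(b,0,0,0,800-b.shape[1],0)]))
E
```

```text
(no output)
```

View pics/end.png

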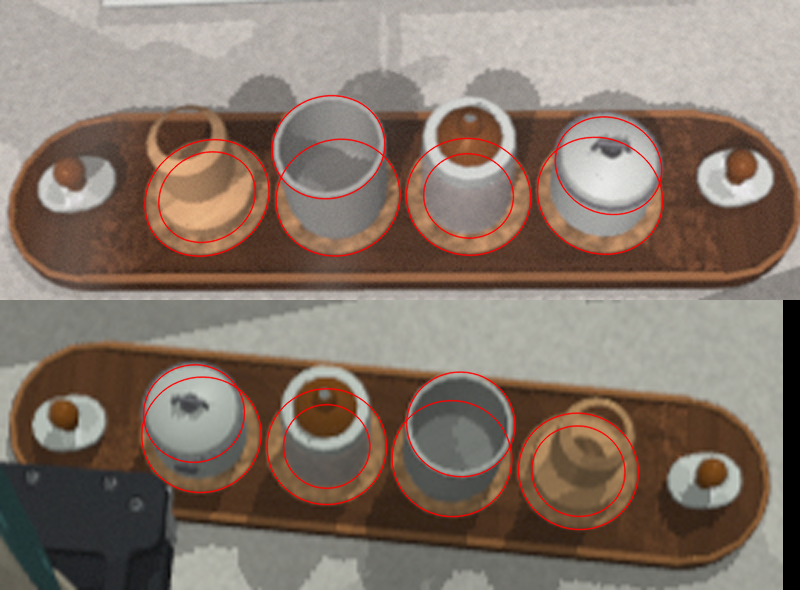

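All four things stand upright and centred on their seats. From left (+y) to right they are pod, bottle, cup and rattle, which is the reverse of the rack order. Handing in.

```bash
python3 -c "
from workcell import arm;print(arm.job_done())"
```

```text
the job is handed in; nothing more can be done
None
```

The rattle, cup, bottle and pod now stand upright and centred on the tray seats in reverse order (rattle at the right end), and the job was handed in at about 31 s; `job_done()` returned no verdict.

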